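Hook the spice ledge into its rack

ROBOT

A 6-joint arm with a two-finger parallel gripper is mounted at the origin on a cart in front of the work surface, level with it; the furniture and walls round the work are solid. World frame = base frame: x ahead of the robot, y to its left, z up, the work surface at z = 0. Lengths are in m, angles in rad, forces in N, time in s.
With the tool pointing down it reaches from about 0.375 to 0.925 m from the base axis. Payload 5.7 kg.
Tool frame: the origin (TCP) lies midway between the tips of the shut fingers; the grasp point (between the pads) lies 19 mm behind it; z points along the fingers, y is the line along which they close (so a half turn about z gives the same grasp; the last joint's range is limited). The gripper opens to 88 mm and grips with 3 to 60 N. Pads are 20 mm wide; open, the fingers measure 115 mm over their backs; the gripper's body (75 mm by 178 mm) begins 61 mm behind the grasp point.
Start: joints at [-0.115, 0.359, 1.51, -0, 1.272, -0.115], TCP at [0.6, -0, 0.223] pointing down, gripper open.
Joint ranges: [-2.97, 2.97], [-1.01, 2.36], [0.21, 2.38], [-0.96, 4.11], [0.2, 2.71], [-2.98, 2.98]. Speed limits (rad/s): [2.39, 2.39, 3.14, 3.14, 3.14, 3.14].

INTERFACE

Orientations are given as a unit quaternion [x, y, z, w].
In Python, from bench import move_ptp, servo_line, goto_joints, move_gripper, sleep, inverse_kinematics, capture, PlanningError, close_job, spot_in, silhouettes, current_clock, current_joint_pos, current_qvel, current_joint_torque, current_position, current_orientation, current_force, current_torque, current_finger_gap, current_grip_force gives the robot as it stands. Calls block until the motion is done:
- move_ptp(position, orientation): joint-space move of the TCP to a pose.
- servo_line(position, orientation=None, rate=0.15, contact_N=None): straight line of the TCP; orientation=None keeps the orientation; rate is the mean speed in m/s. With contact_N (N) it stops when the force on the tool has changed by that much, and returns True; else False.
- goto_joints(angles): joint-space move.
- move_gripper(opening): finger opening in m; the grip force is fixed at half the most; returns when the fingers have stopped.
- sleep(seconds).
- inverse_kinematics(position, orientation): joint angles nearest the present ones, or None.
- capture(name): name is "scene" or "side" or "wrist"; returns a dict with "image" (384x512x3 uint8, blue, green, red), "range_z" (384x512 float32, m along the optical axis (not along the pixel's ray), 0 where there is no reading), "intrinsics" (3x3 intrinsics, pixels), "R" (3x3) and "t" (3): a world point X has camera coordinates R X + t. Camera axes: x right, y down, z forward; pixel columns grow to the right and rows downward; lengths in m; the calibration is good to about 2 mm. The wrist camera is an equidistant fisheye: a pixel r from the principal point sees the ray r / f radians off the axis. A picture is of the moment at which its call begins.
A pose or a line that the arm cannot do raises PlanningError and nothing moves.
- close_job(): hands the job in; it is judged then, once.
Trained networks look in the newest picture that a camera, given by its name, has taken for a name from the list of things; names that differ only in an ending like _2 or _b are one class to them, and where a whole thing is asked for, a point or a joint stands for the part that bears it (a point fixed in the world has none). Each returns a list of dicts, best first, with "conf" (0 to 1); they miss things now and then, are a little off and sometimes report something else, mostly with a low value. They report only what shows in the picture. A call takes as long as a camera call. They do not tell look-alikes from the thing itself.
- spot_in(camera, query): "xy" ([column, row] in pixels, amid what is visible of it).
- silhouettes(camera, query): "region" (384x512 bool, what is visible of it) and "xy" ([column, row] in pixels, amid what is visible of it).
Readings, each from a call of its own:
- current_clock(): time.
- current_joint_pos(): joint angles.
- current_qvel(): joint speeds.
- current_joint_torque(): joint torques, N m.
- current_position(): TCP position.
- current_orientation(): TCP orientation.
- current_force(): force on the tool from outside, world axes, zero at the start.
- current_torque(): the same for the moment, N m.
- current_finger_gap(): finger opening in m.
- current_grip_force(): force on a finger pad.
Only numpy, scipy, OpenCV 4.12 (cv2) and the standard library are available. Lean on these libraries where they do the work, as an engineer would, in place of code of your own. Each camera call takes 0.05 s, during which the arm holds its last target. There are 200 camera calls.

TASK

Fit the loose steel ledge to the spice rack: hook its tabs into the top two slots of both uprights, feeling gently for the slots because the frame stands some millimetres loose in its base, and press each end down without force until its spring catch snaps and the ledge is fully home. Then stand the salt shaker upright in the ledge, and leave the jars on the base of the rack standing.

Things in the scene. Friction and masses are not known exactly. Their poses are not given: they have to be found in the camera images.
- rack: Spice rack. Base board 130 (x) x 262 (y) mm, top at z=14; origin: centre of its underside, x to the rear. Steel uprights at y=+-100, 30 wide, 248 high, front faces at x=30, each with 5 slots 8 wide, 31 high, lower edges at z=50, 90, 130, 170, 210, in sheet 3 thick. The frame sits loose in its base: slots may stand up to 7 mm to either side (y) and 1.5 mm up or down; it does not move under load.
- ledge: Loose steel tray 60 (x) x 226 (y), 0.28 kg, floor 3, walls 26 high; origin: centre of its underside, tabs to +x. At y=+-100 an end plate 66 high, rear face x=34, with two tabs 5 wide, 12 long, hooked 16 down at the tip: z 1 to 24 and 41 to 64. In the rack's frame its origin enters at z=173 (+-4 mm), x=-4, then drops; the catches stop it at z=161 until each end is pressed; home z=153, x=-4 to -7.
- ledge_left (a point): middle of the flat top flange (32 x 26 mm) of the ledge's left end: the place to press. 18 mm to +x, 100 mm to +y and 66 mm above the ledge's origin, so 16 mm in front of the upright's face when hung; 219 mm above the rack's origin when home
- ledge_right (a point): the same point on the ledge's right end (-y)
- catch_left (a joint): spring roller catch hidden behind the left upright's top slot (m): 0 = sprung out; it is pushed back to about 0.002 m as the tab is pressed past it (takes about 10 N at that end) and returns to about 0 when the tab has snapped in; reading noise about 1 mm
- catch_right (a joint): the same behind the right upright
- shaker: salt shaker: glass body 44 mm across up to 74 mm high, domed cap 34 mm across, 90 mm high in all, 0.1 kg; stands in front of the sink; origin: centre of its underside, z up
- jar_a: spice jar standing on the rack's base, 45 mm across, 106 high; origin: centre of its underside; to be left standing
- jar_b: another spice jar standing on the rack's base, 44 mm across, 105 high; origin: centre of its underside; to be left standing
- tin: small tin standing on the rack's base between the jars, 57 mm across, 72 high; origin: centre of its underside; to be left standing
Not all that is in view belongs to the job. What is shaped like the shaker but pink is not meant.

How it is judged:
By the outcome, as a careful person would: the job done as asked, in the order asked, and still so for the second after the job is handed in, with the robot touching nothing.
It also fails if it takes over 72 s, if anything falls off the work surface, if the arm or the gripper's body presses on something with over 40 N, if the wrist force passes 120 N, or if a joint passes its speed limit or range.

## Working session

There is one attempt and no reset: what is moved stays moved. The work goes in short steps, each a Python script; the robot and the scene stay as the last script left them, time stands still between calls to the robot, and variables do not carry over. Pictures are saved under pics/ and viewed, at most 10 in all, crops included, and the job is handed in when it is done.

```bash
ls; mkdir -p pics
cat > h.py <<'E'
import numpy as np, cv2
from bench import *
from scipy.spatial.transform import Rotation as Rn
def cloud(c, mask=None):
    z=c["range_z"]; K=c["intrinsics"]; v,u=np.nonzero((z>0)&(mask if mask is not None else True))
    zz=z[v,u]; P=np.stack([(u-K[0,2])/K[0,0]*zz,(v-K[1,2])/K[1,1]*zz,zz],1)
    return (P-c["t"])@c["R"], u, v
def proj(c,X):
    p=np.asarray(X)@c["R"].T+c["t"]; q=p@c["intrinsics"].T; return q[...,:2]/q[...,2:]
E
python3 - <<'E'
from h import *
cs={n:capture(n) for n in("scene","side")}
im=np.hstack([cs[n]["image"] for n in cs]); 
for n in cs:
    c=cs[n]; cv2.imwrite(f"pics/{n}.png",cv2.resize(c["image"],(800,600)))
    print(n,"cam at",-c["R"].T@c["t"], c["R"][2])
    for q in("rack","ledge","ledge_left","ledge_right","shaker","jar_a","tin"):
        for d in silhouettes(n,q):
            P,u,v=cloud(c,d["region"])
            if len(P): print(q,round(d["conf"],2),np.round(d["xy"]),len(P),np.round(np.median(P,0),3),np.round(np.percentile(P,2,0),3),np.round(np.percentile(P,98,0),3), c["image"][v,u].mean(0).round())
E
```

```text
pics
scene cam at [-0.15431917  0.83860545  0.81956381] [ 0.59010865 -0.54819067 -0.59267087]
rack 0.68 [283. 172.] 1784 [0.641 0.016 0.025] [ 0.548 -0.188  0.   ] [0.772 0.061 0.245] [ 81.  96. 105.]
ledge 0.75 [319. 202.] 1314 [ 0.463 -0.     0.013] [ 0.404 -0.106 -0.   ] [0.518 0.117 0.067] [107. 106. 106.]
ledge_left 0.87 [320. 203.] 1282 [0.463 0.005 0.013] [ 0.405 -0.105  0.   ] [0.518 0.118 0.067] [106. 104. 105.]
ledge_right 0.57 [319. 202.] 1395 [0.464 0.005 0.013] [ 0.405 -0.126 -0.001] [0.523 0.117 0.067] [109. 107. 108.]
shaker 0.57 [148. 293.] 467 [0.462 0.629 0.055] [0.454 0.608 0.009] [0.484 0.643 0.09 ] [ 94.  78. 131.]
shaker 0.54 [269. 252.] 350 [0.379 0.305 0.053] [0.368 0.284 0.008] [0.402 0.315 0.089] [105. 108. 111.]
jar_a 0.85 [298. 170.] 349 [ 0.585 -0.018  0.08 ] [ 0.573 -0.044  0.021] [ 0.61  -0.008  0.121] [65. 85. 87.]
jar_a 0.52 [310. 161.] 259 [ 0.592 -0.08   0.089] [ 0.583 -0.105  0.02 ] [ 0.621 -0.066  0.122] [ 81.  92. 115.]
tin 0.51 [319. 162.] 244 [ 0.597 -0.142  0.067] [ 0.586 -0.178  0.017] [ 0.638 -0.123  0.086] [75. 72. 77.]
side cam at [0.17646    1.49940041 0.8003825 ] [ 0.24083785 -0.86843767 -0.43337414]
rack 0.83 [244. 174.] 1319 [ 0.649 -0.01   0.043] [ 0.554 -0.372  0.   ] [0.764 0.061 0.245] [102. 114. 123.]
ledge 0.92 [284. 197.] 773 [0.466 0.008 0.016] [ 0.407 -0.11   0.   ] [0.527 0.119 0.068] [129. 126. 124.]
ledge_left 0.78 [285. 196.] 743 [0.465 0.008 0.017] [ 0.407 -0.11   0.001] [0.524 0.119 0.068] [130. 125. 124.]
ledge_right 0.93 [283. 195.] 777 [0.466 0.007 0.016] [ 0.407 -0.113  0.   ] [0.527 0.119 0.068] [130. 126. 125.]
shaker 0.62 [232. 287.] 398 [0.471 0.638 0.047] [ 0.455  0.564 -0.012] [0.497 0.646 0.09 ] [117.  97. 160.]
jar_a 0.69 [252. 178.] 275 [ 0.591 -0.016  0.075] [ 0.573 -0.044  0.019] [ 0.615 -0.007  0.122] [79. 97. 97.]
tin 0.45 [264. 170.] 61 [ 0.591 -0.143  0.062] [ 0.585 -0.311 -0.001] [ 0.624 -0.084  0.093] [78. 74. 79.]
```

View pics/scene.png

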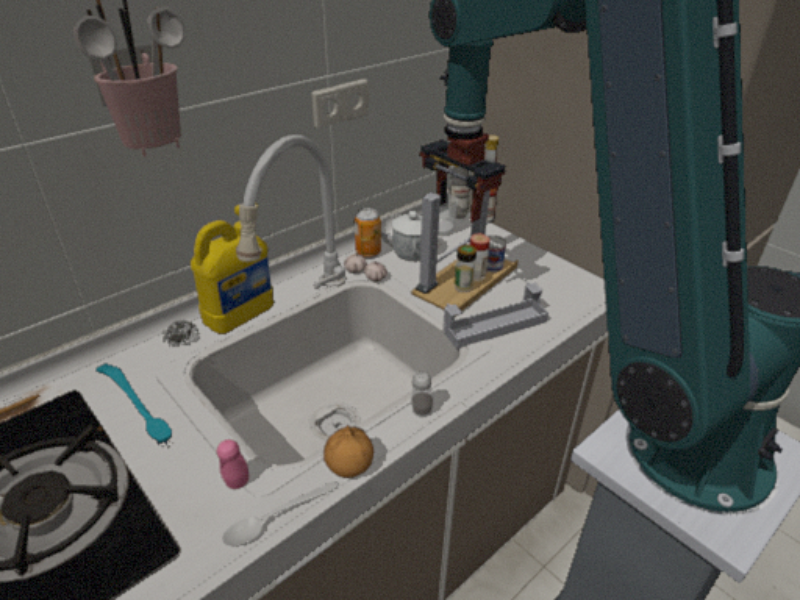

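Run:
```python
from h import *
import cv2
c=capture("wrist"); cv2.imwrite("pics/w0.png",cv2.resize(c["image"],(800,600)))
print(c["intrinsics"],c["R"],-c["R"].T@c["t"])
```

```text
[[297.31863964   0.         258.3348324 ]
 [  0.         297.31863964 192.14045544]
 [  0.           0.           1.        ]] [[ 9.99999237e-01 -1.19013025e-03  3.31815934e-04]
 [-1.23549151e-03 -9.61386770e-01  2.75198024e-01]
 [-8.51804524e-06 -2.75198224e-01 -9.61387506e-01]] [0.60096115 0.07531666 0.38415486]
```

View pics/w0.png

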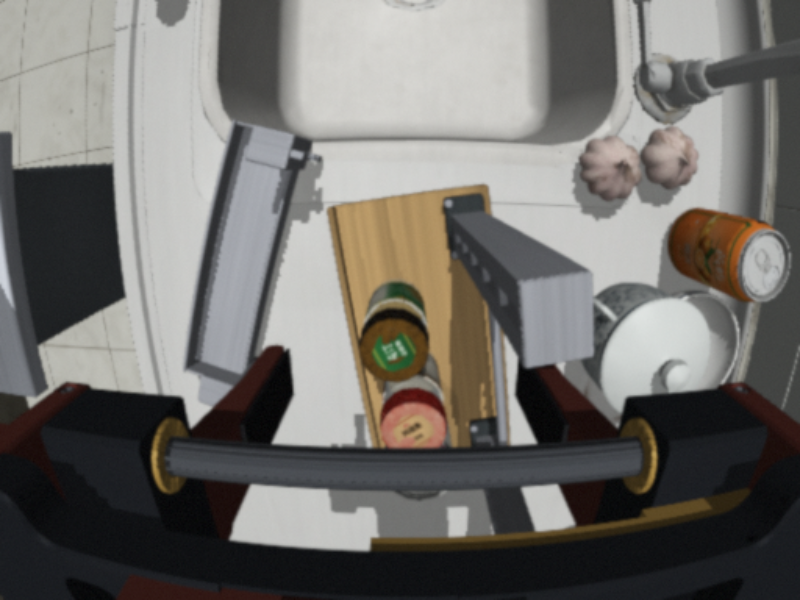

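Shaker candidates: grey shaker in front of the sink at (422,393) and a pink look-alike at (232,462). I choose the grey one. In the wrist view the ledge lies at (240,250), with its tabs toward the rack, and the left upright stands at (520,290) with its slots showing.

```bash
cat >> h.py <<'E'
def wcloud(c, mask=None):
    z=c["range_z"]; K=c["intrinsics"]; v,u=np.nonzero((z>0)&(mask if mask is not None else True))
    d=np.stack([(u-K[0,2])/K[0,0],(v-K[1,2])/K[1,1]],1); r=np.hypot(*d.T)+1e-9
    zz=z[v,u]; s=np.tan(r)/r*zz
    return (np.c_[d*s[:,None],zz]-c["t"])@c["R"],u,v
def wproj(c,X):
    p=np.asarray(X)@c["R"].T+c["t"]; r=np.hypot(p[...,0],p[...,1]); k=np.arctan2(r,p[...,2])/r
    K=c["intrinsics"]; return np.stack([p[...,0]*k*K[0,0]+K[0,2],p[...,1]*k*K[1,1]+K[1,2]],-1)
def wray(c,uv):
    K=c["intrinsics"]; d=(np.asarray(uv,float)-K[:2,2])/K[0,0]; r=np.hypot(d[0],d[1])+1e-12
    v=np.r_[d/r*np.sin(r),np.cos(r)]; return -c["R"].T@c["t"], c["R"].T@v
Q0=Rn.from_matrix([[0,1,0],[1,0,0],[0,0,-1]])  # checked against start
E
python3 - <<'E'
from h import *
import pickle
q=Rn.from_quat(current_orientation()); print(q.as_matrix().round(3))
import itertools
b=Rn.from_euler('z',-90,degrees=True)*q
for a,x,z in itertools.product((55,45,35),(0.40,0.44,.48),(0.32,0.36)):
    o=(Rn.from_euler('y',-a,degrees=True)*b).as_quat()
    if inverse_kinematics([x,-.06,z],o) is not None:
        print(a,x,z); break
move_ptp([x,-.06,z],o)
c=capture("wrist"); pickle.dump(c,open("w1.pkl","wb")); cv2.imwrite("pics/w1.png",cv2.resize(c["image"],(800,600)))
print(current_clock(),-c["R"].T@c["t"],c["R"][2])
for n in("rack","ledge","ledge_left"):
    for d in silhouettes("wrist",n):
        P,u,v=wcloud(c,d["region"]); 
        if len(P): print(n,d["conf"],d["xy"],np.percentile(P,[2,50,98],axis=0).round(3).tolist())
P,u,v=wcloud(c)
s=(P[:,2]>.15)&(P[:,2]<.26)&(P[:,0]>.5)&(P[:,0]<.75)
np.save("up.npy",P[s])
for lo,hi in((-.05,.15),(-.3,-.05)):
    A=P[s&(P[:,1]>lo)&(P[:,1]<hi)]; print(len(A),np.percentile(A,[1,25,50,75,99],axis=0).round(4).tolist()) if len(A) else 0
E
```

```text
[[-0.  1.  0.]
 [ 1.  0.  0.]
 [ 0.  0. -1.]]
55 0.4 0.36
2.3 [ 0.31160413 -0.06036989  0.5146331 ] [ 0.62998246 -0.00139257 -0.77660811]
rack 0.87 [255.0, 209.3] [[0.546, -0.198, 0.002], [0.638, -0.054, 0.025], [0.766, 0.053, 0.247]]
ledge 0.77 [248.0, 320.7] [[0.404, -0.102, 0.001], [0.436, -0.045, 0.003], [0.513, 0.081, 0.065]]
ledge_left 0.58 [250.0, 321.5] [[0.403, -0.1, 0.001], [0.436, -0.045, 0.003], [0.512, 0.08, 0.065]]
982 [[0.6363, 0.0119, 0.1522], [0.6382, 0.0176, 0.186], [0.6399, 0.0266, 0.2152], [0.6418, 0.0354, 0.2435], [0.6633, 0.0425, 0.2479]]
1105 [[0.6647, -0.1855, 0.1518], [0.6672, -0.1771, 0.1826], [0.6691, -0.1651, 0.2111], [0.6771, -0.1566, 0.238], [0.6926, -0.1528, 0.2479]]
```

View pics/w1.png

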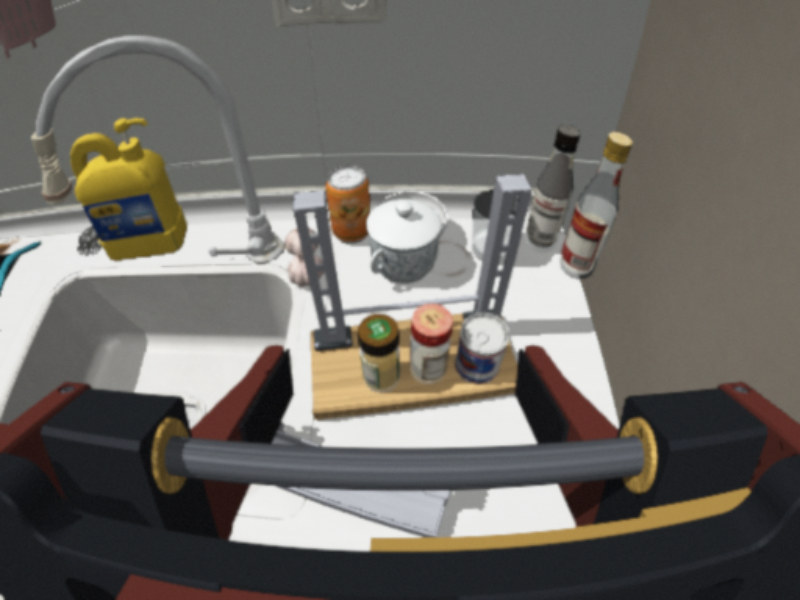

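The rack has jar (378,350), jar (430,345) and tin (482,348) on its base. Both uprights are clear, with slots near (315,230) and (505,230). Next I rectify the upright faces to locate the slots, then look down at the ledge.

```bash
cat > m.py <<'E'
from h import *
import pickle
from scipy.ndimage import map_coordinates
def rack(c,show=None):
    P,u,v=wcloud(c)
    s=(P[:,2]>.06)&(P[:,2]<.243)
    psi=np.deg2rad(8.5); C=np.array([.6525,-.07])
    for it in range(3):
        ex=np.array([np.cos(psi),np.sin(psi)]); ey=np.array([-ex[1],ex[0]])
        L=(P[:,:2]-C)@np.c_[ex,ey]
        F=s&(abs(L[:,0])<.005)&(abs(abs(L[:,1])-.1)<.02)
        k=np.polyfit(L[F,1],L[F,0],1); psi-=np.arctan(k[0]); C=C+ex*k[1]
    print("n",F.sum(),"resid",np.std(L[F,0]-np.polyval(k,L[F,1])).round(4),"yaw",np.rad2deg(psi).round(2),"C",C.round(4))
    ex=np.array([np.cos(psi),np.sin(psi)]); ey=np.array([-ex[1],ex[0]])
    g=c["image"].mean(2); out=[]
    ys=np.arange(-.025,.0251,.0005); zs=np.arange(.04,.255,.0005)
    for sd in(1,-1):
        Y,Z=np.meshgrid(sd*.1+ys[::-1],zs[::-1]); X=np.dstack([C[0]+ey[0]*Y,C[1]+ey[1]*Y,Z])
        uv=wproj(c,X); out.append(map_coordinates(g,[uv[...,1],uv[...,0]],order=1))
    return psi,C,ex,ey,ys,zs,out
E
python3 - <<'E'
from m import *
c=pickle.load(open("w1.pkl","rb"))
psi,C,ex,ey,ys,zs,out=rack(c)
cv2.imwrite("pics/slots.png",cv2.resize(np.hstack(out).astype(np.uint8),None,fx=1.35*2,fy=1.35))
b=Rn.from_euler('z',-90,degrees=True)*Q0
o=(Rn.from_euler('y',-25,degrees=True)*b).as_quat()
move_ptp([.40,0,.33],o)
c=capture("wrist"); pickle.dump(c,open("w2.pkl","wb")); cv2.imwrite("pics/w2.png",cv2.resize(c["image"],(800,600)))
d=silhouettes("wrist","ledge"); P,u,v=wcloud(c)
s=(P[:,0]>.38)&(P[:,0]<.54)&(abs(P[:,1])<.14)&(P[:,2]>.01)&(P[:,2]<.08)
A=P[s]; print(len(A)); np.save("ledge.npy",A)
r=cv2.minAreaRect((A[:,:2]*1000).astype(np.float32)); print(r)
T=A[A[:,2]>.06]; print(len(T))
for t in(T[T[:,1]>0],T[T[:,1]<0]): print(np.percentile(t,[2,50,98],axis=0).round(4).tolist())
for h in (.01,.02,.03):
  W=A[(A[:,2]>h)&(A[:,2]<h+.01)]; print(h,len(W),cv2.minAreaRect((W[:,:2]*1000).astype(np.float32)))
E
```

```text
n 2233 resid 0.001 yaw 8.3 C [ 0.6531 -0.0699]
1606
((465.8717041015625, 2.3049774169921875), (228.25489807128906, 75.7400894165039), 71.93765258789062)
715
[[0.4909, 0.0811, 0.0626], [0.507, 0.0937, 0.0654], [0.528, 0.1091, 0.0671]]
[[0.431, -0.1091, 0.063], [0.4475, -0.096, 0.0654], [0.4678, -0.081, 0.0671]]
0.01 205 ((465.9131164550781, 2.43182373046875), (221.1307830810547, 75.7400894165039), 71.93763732910156)
0.02 634 ((465.2724914550781, 2.2073745727539062), (227.16749572753906, 73.9228515625), 72.37580871582031)
0.03 14 ((478.0353088378906, -0.6172027587890625), (222.04139709472656, 28.975250244140625), 72.67953491210938)
```

View pics/slots.png

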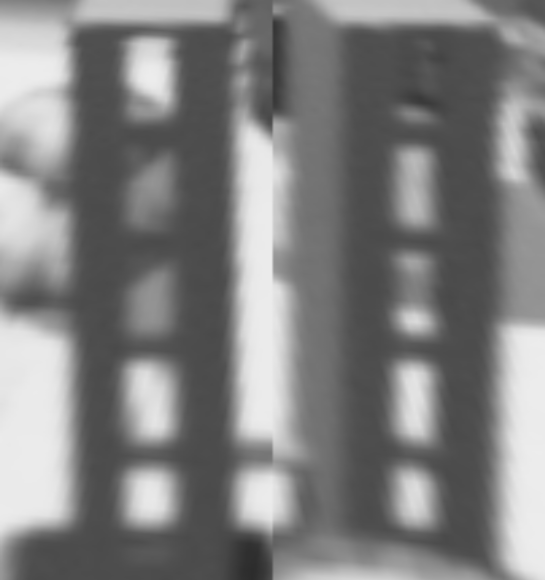

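View pics/w2.png

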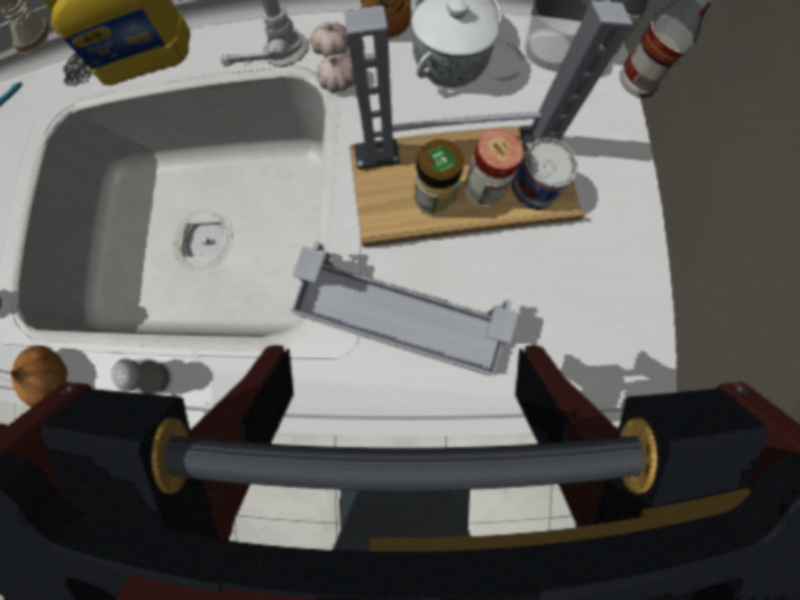

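The ledge is at about (405,310) in that view, yaw about -17.7°, and its origin is near (0.459, 0.0045). The slot centres sit at about -2.3 mm in y, with heights nominal. The grey shaker is at (130,375) in front of the sink. I now grasp the ledge and lift it.

```bash
cat >> h.py <<'E'
PSI=np.deg2rad(8.3); C0=np.array([.6531,-.0699]); EX=np.array([np.cos(PSI),np.sin(PSI)]); EY=np.array([-EX[1],EX[0]])
def rk(lx,ly,z): # lx from upright front face, ly from slot centre line
    return np.r_[C0+EX*lx+EY*(ly-.0023),z]
QR=(Rn.from_euler('z',PSI)*Q0).as_quat()
def loc(p): # inverse of rk
    d=np.asarray(p)[:2]-C0; return d@EX,d@EY+.0023,p[2]
E
python3 - <<'E'
from h import *
import pickle
qg=(Rn.from_euler('z',-17.7,degrees=True)*Q0).as_quat()
g=[.4592,.0045]
move_ptp([*g,.12],qg); servo_line([*g,.003],rate=.1,contact_N=8)
print(current_position(),current_force()); move_gripper(.03); print(current_finger_gap(),current_grip_force())
servo_line([*g,.26],rate=.2)
move_ptp(rk(-.10,0,.26),QR)
print(current_position(),loc(current_position()),current_force(),current_finger_gap(),current_clock())
c=capture("wrist"); pickle.dump(c,open("w3.pkl","wb")); cv2.imwrite("pics/w3.png",cv2.resize(c["image"],(800,600)))
P,u,v=wcloud(c); p=current_position()
Lx=(P[:,:2]-p[:2])@EX; Ly=(P[:,:2]-p[:2])@EY; Lz=P[:,2]-p[2]
s=(Lz>.055)&(Lz<.07)&(Ly>.07)&(Ly<.13)&(abs(Lx)<.06)
print(s.sum(),np.percentile(np.c_[Lx,Ly,Lz][s],[2,10,50,90,98],axis=0).round(4).tolist())
s=(Lz>.0)&(Lz<.07)&(Ly>.04)&(Ly<.13)&(abs(Lx)<.06)
print(s.sum(),np.percentile(np.c_[Lx,Ly,Lz][s],[1,2,10,50,90,98,99],axis=0).round(4).tolist())
E
```

```text
[0.45965808 0.00444281 0.00346285] [ 0.06175324 -0.51998381  0.05651095]
0.059612299033419254 29.995034337043762
[ 0.55368241 -0.08656036  0.25850616] (np.float64(-0.10078129687027844), np.float64(0.00016568979466088062), np.float64(0.25850615779386993)) [ 0.03879793  0.20135773 -3.28383333] 0.059615136099878605 8.6667
6946 [[0.004, 0.0869, 0.0595], [0.0066, 0.0889, 0.0608], [0.0195, 0.0987, 0.062], [0.0331, 0.109, 0.0629], [0.0412, 0.1114, 0.0635]]
12458 [[-0.0283, 0.0419, 0.0], [-0.0279, 0.0439, 0.0001], [-0.0258, 0.0585, 0.0035], [0.0149, 0.0949, 0.0609], [0.0314, 0.1095, 0.0626], [0.0406, 0.1113, 0.0633], [0.0425, 0.1117, 0.0635]]
```

View pics/w3.png

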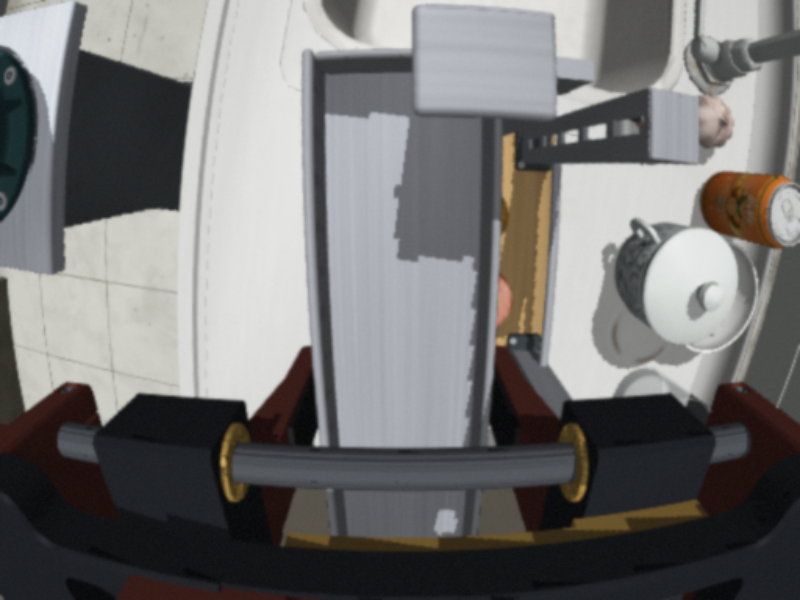

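The ledge is held squarely: the flange is at (485,60) and the left upright at (610,130). The ledge sits about -1 mm in y in the grip. Now I feel for the slots.

Run:
```python
from h import *
def st(t): 
    f=current_force(); print(t,np.round(np.array(loc(current_position()))*1000,2),f.round(1) if hasattr(f,'round') else np.round(f,1),round(current_clock(),2))
Z=.178
servo_line(rk(-.07,.001,Z),rate=.15); st("pre")
for ly in(.001,.0025,-.0005,.004,-.002,.0055,-.0035):
    servo_line(rk(-.052,ly,Z),rate=.06)
    hit=servo_line(rk(-.0335,ly,Z),rate=.03,contact_N=4); st(("try",ly,hit))
    if loc(current_position())[0]>-.040: break
```

```text
pre [-69.89   1.18 178.66] [ 1.2  0.2 -2.5] 9.45
('try', 0.001, True) [-36.06   1.45 176.44] [ 0.2 -0.3 -3.6] 10.49
```

Run:
```python
from h import *
def st(t): 
    print(t,np.round(np.array(loc(current_position()))*1000,2),np.round(current_force(),1),round(current_clock(),2))
p=loc(current_position())
h=servo_line(rk(-.0335,p[1],.178),rate=.02,contact_N=6); st(("in",h))
p=loc(current_position())
h=servo_line(rk(-.0343,p[1],.160),rate=.02,contact_N=6); st(("down",h))
```

```text
('in', True) [-36.02   1.73 176.25] [ 1.2 -1.9 -2.8] 10.72
('down', True) [-36.06   1.72 165.88] [-3.1 -0.3  3.9] 11.27
```

```bash
cat >> h.py <<'E'
QP=(Rn.from_euler('z',PSI-np.pi/2)*Q0).as_quat()
def st(t): 
    print(t,np.round(np.array(loc(current_position()))*1000,2),np.round(current_force(),1),round(current_clock(),2))
E
python3 - <<'E'
from h import *
move_gripper(.085); st("rel")
p=loc(current_position())
servo_line(rk(p[0],p[1],.33),rate=.25)
move_ptp(rk(-.06,.10,.33),QP); move_gripper(0)
c=capture("wrist")
servo_line(rk(-.020,.10,.245),rate=.15); st("above")
h=servo_line(rk(-.020,.10,.215),rate=.03,contact_N=4); st(("touch",h))
E
```

```text
rel [-36.59   1.48 165.19] [-0.1 -0.  -0.6] 11.86
above [-19.77  99.91 245.61] [-0.8 -0.4 -0. ] 16.32
('touch', True) [-20.63 100.21 224.12] [ 0.1 -0.6  1. ] 17.0
```

Run:
```python
from h import *
def press(ly,lim=16):
    for z in (.222,.220,.218,.216,.214,.212):
        h=servo_line(rk(-.020,ly,z),rate=.012,contact_N=lim); st((ly,z,h))
        if abs(current_force()[2])>13 and h or loc(current_position())[2]<.216: break
press(.10)
servo_line(rk(-.020,.10,.262),rate=.15)
move_ptp(rk(-.020,-.10,.262),QP)
h=servo_line(rk(-.020,-.10,.215),rate=.03,contact_N=4); st(("touch",h))
press(-.10)
```

```text
(0.1, 0.222, False) [-20.05  99.95 221.71] [-0.4 -0.  -1.6] 17.38
(0.1, 0.22, False) [-20.1  100.03 219.78] [ 0.1 -0.4  0.9] 17.7
(0.1, 0.218, False) [-19.73  99.91 218.28] [0.8 0.3 0.5] 18.02
(0.1, 0.216, False) [-19.54  99.95 217.77] [-3.1  0.  11.2] 18.33
(0.1, 0.214, True) [-19.55  99.98 217.87] [-1.9  0.   8.3] 18.57
(0.1, 0.212, True) [-19.6  100.   217.85] [-2.9 -0.3  7.6] 18.86
('touch', True) [ -20.3  -100.19  225.  ] [ 1.  -0.7  1. ] 21.24
(-0.1, 0.222, False) [-20.3  -99.58 221.36] [0.  0.1 0.5] 21.64
(-0.1, 0.22, False) [-20.15 -99.85 219.66] [-0.  -0.1  0.3] 21.96
(-0.1, 0.218, False) [ -19.84 -100.07  218.18] [1.2 0.7 0.8] 22.27
(-0.1, 0.216, False) [ -19.65 -100.25  217.72] [-2.1  1.5 10.3] 22.59
(-0.1, 0.214, False) [ -19.53 -100.38  217.32] [-6.   1.7 17.6] 22.91
(-0.1, 0.212, False) [ -19.36 -100.52  217.01] [-8.8  2.2 25.7] 23.23
```

Run:
```python
from h import *
import pickle
servo_line(rk(-.020,-.10,.262),rate=.15)
o=(Rn.from_euler('y',-55,degrees=True)*Rn.from_euler('z',-90,degrees=True)*Q0).as_quat()
move_ptp([.40,-.06,.36],o)
c=capture("wrist"); pickle.dump(c,open("w4.pkl","wb"))
cv2.imwrite("pics/w4.png",cv2.resize(c["image"][60:300,130:400],None,fx=2.9,fy=2.5,interpolation=cv2.INTER_CUBIC))
P,u,v=wcloud(c)
L=np.c_[(P[:,:2]-C0)@EX,(P[:,:2]-C0)@EY+.0023,P[:,2]]
for sd in(1,-1):
    s=(abs(L[:,0]+.019)<.009)&(abs(L[:,1]-sd*.1)<.009)&(L[:,2]>.2); print(s.sum(),np.median(L[s],0).round(4),L[s,2].std().round(4))
    s=(abs(L[:,0]+.03)<.06)&(abs(L[:,1]-sd*.1)<.03)&(L[:,2]>.2)&(L[:,2]<.225); print(np.percentile(L[s],[3,50,97],axis=0).round(4).tolist())
d=silhouettes("wrist","jar_a")+silhouettes("wrist","tin")
for e in d:
    Q,_,_=wcloud(c,e["region"]); print(e["conf"],e["xy"],np.percentile(Q,[50,98],axis=0).round(3).tolist())
# floor of tray height
for y in(-.06,-.03,0,.03,.06):
    s=(abs(L[:,0]+.04)<.012)&(abs(L[:,1]-y)<.01)&(L[:,2]>.14); print(y,s.sum(),np.median(L[s,2]).round(4))
print(current_clock())
```

```text
106 [-0.019   0.1007  0.2172] 0.0007
[[-0.0345, 0.0848, 0.2039], [-0.0153, 0.0994, 0.2169], [0.0043, 0.1127, 0.2232]]
90 [-0.0193 -0.1001  0.217 ] 0.0006
[[-0.0349, -0.1125, 0.203], [-0.0096, -0.0953, 0.2167], [0.0222, -0.0842, 0.2231]]
0.81 [237.3, 218.1] [[0.582, -0.028, 0.117], [0.605, -0.013, 0.12]]
0.65 [279.6, 219.5] [[0.592, -0.095, 0.111], [0.612, -0.069, 0.121]]
0.57 [306.3, 222.2] [[0.598, -0.15, 0.08], [0.639, -0.126, 0.086]]
-0.06 94 0.1531
-0.03 99 0.1529
0 100 0.1527
0.03 98 0.1526
0.06 100 0.1529
25.025
```

View pics/w4.png

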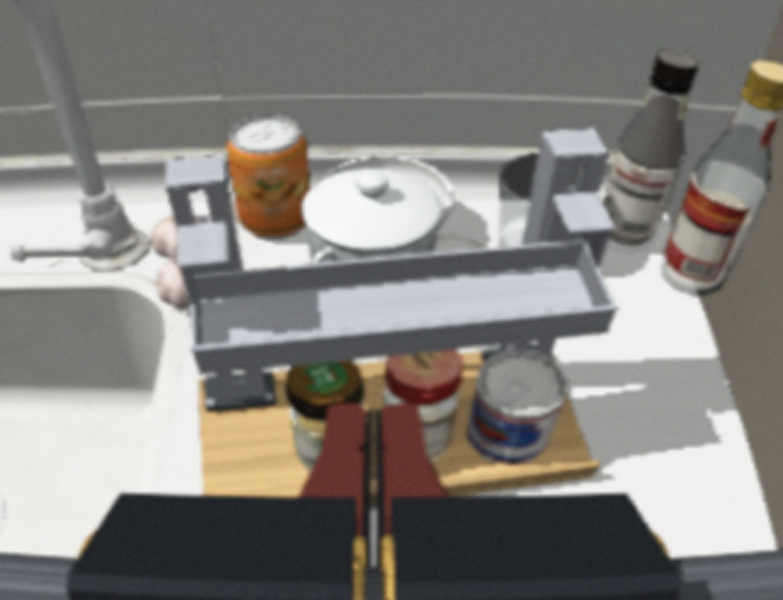

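The ledge hangs level with both flanges seated (210,240 and 582,213), floor at 0.153 and flange tops at 0.217, so it is home. The jars and tin are standing at (325,400), (424,390) and (518,400). Next is a close look at the shaker.

Run:
```python
from h import *
import pickle
move_ptp([.39,.24,.25],Q0.as_quat()); move_gripper(.075)
res=[]
def look(name=None):
    c=capture("wrist")
    for e in silhouettes("wrist","shaker"):
        Q,u,v=wcloud(c,e["region"]); k=(Q[:,2]>.02)&(Q[:,2]<.1)
        if k.sum()<50: continue
        cap=Q[Q[:,2]>.083]; col=c["image"][e["region"]].mean(0).round()
        print(e["conf"],np.round(e["xy"]),col,"cap",np.median(cap,0).round(4),"top",np.percentile(Q[:,2],99).round(4),"ext",np.percentile(Q[k],[1,99],axis=0).round(4).tolist())
    P,_,_=wcloud(c)
    s=(P[:,2]>.02)&(P[:,2]<.074)&(abs(P[:,0]-.39)<.09)&(P[:,1]>.2)&(P[:,1]<.45); 
    if name: cv2.imwrite(name,cv2.resize(c["image"][:260],None,fx=1.5,fy=1.5))
    return c
look("pics/w5.png")
servo_line([.39,.21,.25],rate=.2); look(); print(current_clock())
```

```text
0.77 [256. 126.] [140. 142. 141.] cap [0.3896 0.2954 0.0868] top 0.0895 ext [[0.3682, 0.2774, 0.0312], [0.4079, 0.3132, 0.0895]]
0.85 [257. 101.] [132. 134. 133.] cap [0.3898 0.295  0.0869] top 0.0896 ext [[0.3687, 0.2739, 0.0316], [0.4064, 0.3111, 0.0896]]
28.6667
```

View pics/w5.png

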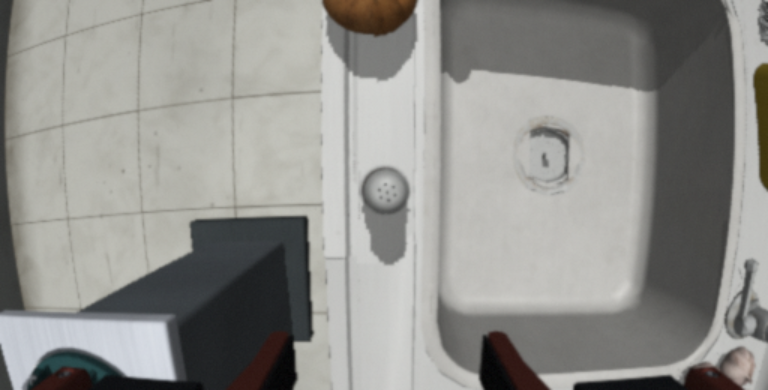

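The shaker stands alone at (386,190) with a grey cap, centre (0.3895, 0.295), top at 0.0895 m from two places. The orange at (370,10) is clear of the fingers. I grasp it and carry it to the ledge.

Run:
```python
from h import *
g=[.3895,.295]
move_ptp([*g,.14],QP); h=servo_line([*g,.042],rate=.12,contact_N=6); st(("at",h)); zg=current_position()[2]
move_gripper(.03); print(zg,current_finger_gap(),current_grip_force())
servo_line([*g,.27],rate=.25)
move_ptp(rk(-.09,0,.27),QP); servo_line(rk(-.0365,0,.255),rate=.15); st("above")
servo_line(rk(-.0365,0,.207),rate=.08); st("near")
h=servo_line(rk(-.0365,0,.180),rate=.02,contact_N=3); st(("placed",h)); print("bottom",current_position()[2]-zg, current_finger_gap())
```

```text
('at', False) [-207.68  401.58   42.46] [-0.5  0.5 -0.6] 31.05
0.04245990408044051 0.037074734424466 29.711547045735642
above [-36.83   0.84 254.61] [-0.7 -0.4 -0.8] 34.85
near [-3.630e+01 -1.200e-01  2.072e+02] [ 0.2  0.6 -0.9] 35.6
('placed', True) [-3.711e+01 -2.000e-02  1.955e+02] [-0.8 -0.9  4.4] 36.32
bottom 0.15304026204806723 0.03706959427481298
```

Run:
```python
from h import *
move_gripper(.07); st("rel")
servo_line(rk(-.037,0,.33),rate=.15)
o=(Rn.from_euler('y',-55,degrees=True)*Rn.from_euler('z',-90,degrees=True)*Q0).as_quat()
move_ptp([.40,-.06,.36],o)
c=capture("wrist")
cv2.imwrite("pics/w6.png",cv2.resize(c["image"][60:300,130:400],None,fx=2.9,fy=2.5,interpolation=cv2.INTER_CUBIC))
P,u,v=wcloud(c)
L=np.c_[(P[:,:2]-C0)@EX,(P[:,:2]-C0)@EY+.0023,P[:,2]]
for sd in(1,-1):
    s=(abs(L[:,0]+.019)<.009)&(abs(L[:,1]-sd*.1)<.009)&(L[:,2]>.2); print(np.median(L[s],0).round(4))
s=(L[:,2]>.235)&(abs(L[:,1])<.05)&(abs(L[:,0]+.03)<.05); print("cap",np.median(L[s],0).round(4),L[s,2].max())
print(current_clock())
```

```text
rel [-37.32   0.28 194.71] [-0.4 -0.2  0.1] 37.01
[-0.0193  0.0999  0.2171]
[-0.0191 -0.1001  0.2169]
cap [-4.490e-02 -1.000e-04  2.399e-01] 0.2430229305377584
39.375
```

View pics/w6.png

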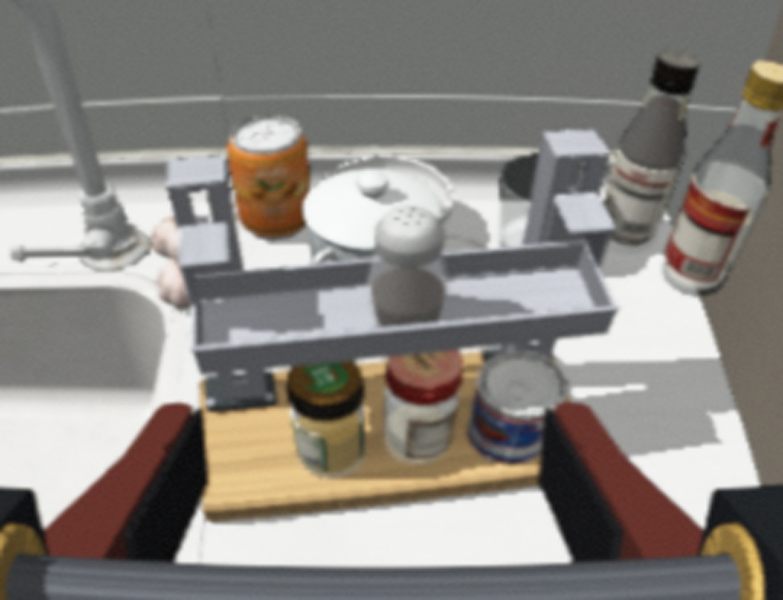

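The shaker stands upright in the ledge at (410,260), its top at 0.243 m. The ledge is level and home, the jars and tin are standing, and the robot touches nothing.

```bash
python3 -c "
from bench import *
print(close_job())"
```

```text
the job is handed in; nothing more can be done
None
```

I hooked the ledge into the top slots and pressed both ends home, stood the salt shaker upright in it, left the jars and tin standing, and handed the job in at about 39 s. The catch joints could not be read, so "home" rests on both ends stopping firmly at the home height and level with each other.

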